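# Hold the strongbox lock open with its key

### The job

Take the key with the square bow out of the wooden stand and push it fully home, upright, in the keyhole on top of the strongbox; its pins are sticky, so it may take a firm push and some wiggling, but do not turn the lock before the key is home. Then turn it a quarter turn clockwise (seen from above) to its stop, and finish still gripping the key and holding it turned: the lock is sprung and would snap back, and I want to open the lid. Leave the round-bowed key in the stand and do not disturb the other things.

Things in the scene. Friction and masses are not known exactly. Their poses are not given: they have to be found in the camera images.
- square_key: The key to use, plain steel, 81 mm long, upright in one of the stand's two slots (which one varies). Origin at the blade's tip, 6 mm above the bench at first; z up to the bow, x across the width, y the thickness; a half turn about z changes nothing. From the tip up: blade 0-34 mm, 16 mm wide, 5 mm thick, tapered over the last 9 mm; shoulder 34-38 mm, 24 x 12 mm; bow 38-81 mm. About 60 g.
- key_bow (a point): Centre of the square key's bow, 60 mm above the tip of its blade, axes as the key's. The bow is a flat rectangle, 36 mm wide (x), 8 mm thick (y), 43 mm high, with a small dark spot near the top; grip it across its thickness.
- round_key: Another key, same steel, in the other slot: round disc bow 30 mm in diameter, 8 mm thick, 67 mm long in all, narrower blade (13 mm). Origin at the blade tip, axes as for the square key. To be left in the stand.
- stand: Wooden key stand, fixed, 110 x 50 x 40 mm; origin under its centre, x along its length. Two slots in its top at x = -30 and x = +30 mm, each 18 mm along x, 6.5 mm along y.
- strongbox: Squat grey steel strongbox, fixed, 130 (x) x 100 (y) x 80 mm; origin under its centre. The lock is in the middle of its lid, the keyhole along the box's x axis at rest, with a flat steel ring 56 mm across round it, level with the lock face. A steel bolt in the middle of the -x side draws back 14 mm as the lock turns.
- keyhole (a point): Centre of the keyhole's mouth on the lock face, 83 mm above the bench; turns with the lock: x along the slot, z up. Slot 18 mm (x) by 6.5 mm (y), 40 mm deep, 1.5 mm chamfers at the mouth. Sticky sprung pins stand 2.5 mm into its narrow ends, 12 and 22 mm down. The key is home when its shoulder rests on the face, the tip 34 mm below this point.
- lock_plug (a joint): Turn of the lock in rad: 0 at rest, growing clockwise seen from above, stop at 1.57. Sprung back to 0: torque 0.02 rising to 0.1 N m at the stop, plus 0.015 friction. The key has about 0.14 rad of turning play in the slot, so it turns that much further than the lock. Pushing the key in past the pins takes about 5 to 20 N, less with small twists to and fro.
- tape_measure: Yellow-tan tape measure, 37 x 81 x 62 mm, standing on the bench, bystander; origin under its centre.
- relay_box: Small carton, 50 x 60 x 70 mm, bystander; origin under its centre.
- marker: White marker pen with a black cap, 136 mm long, 15 mm thick, lying on the bench, bystander; origin under its centre.

How it is judged:
By the outcome, as a careful person would: the job done as asked, in the order asked, and still so for the second after the job is handed in, while the arm keeps its last pose, push and grip.
It also fails if it takes over 43 s, if anything falls off the work surface, if the arm or the gripper's body presses on something with over 40 N, if the wrist force passes 120 N, or if a joint passes its speed limit or range.

### The arm

A 6-joint arm with a two-finger parallel gripper is mounted at the origin on the work surface; the furniture and walls round the work are solid. World frame = base frame: x ahead of the robot, y to its left, z up, the work surface at z = 0. Lengths are in mm, angles in rad, forces in N, time in s.
With the tool pointing down it reaches from about 350 to 775 mm from the base axis. Payload 7.3 kg.
Tool frame: the origin (TCP) lies on the front face of the gripper's body, between the roots of the fingers; the fingertips stand 66 mm ahead of it and the grasp point (between the pads) lies 47 mm ahead of it (bot.tip_extent is the distance from the TCP to the fingertips, in mm); z points along the fingers, y is the line along which they close (so a half turn about z gives the same grasp; the last joint's range is limited). The gripper opens to 92 mm and grips with 3 to 60 N. Pads are 19 mm wide; open, the fingers measure 130 mm over their backs; the gripper's body (75 mm by 190 mm) begins 47 mm behind the grasp point.
Start: joints at [1.179, 0.342, 1.524, -0, 1.275, -0.146], TCP at [127.731, 509.238, 292.241] pointing down, gripper open.
Joint ranges: [-2.53, 2.53], [-0.77, 2.02], [0.04, 2.7], [-1, 4.14], [0.28, 2.66], [-3.11, 3.11]. Speed limits (rad/s): [2.57, 2.57, 3.14, 3.14, 3.14, 3.14].

### API

Orientations are given as [roll, pitch, yaw] about the fixed x, y, z axes, in that order (R = Rz(yaw) Ry(pitch) Rx(roll)).
In Python, from plant import readout, viewer, order, bot gives the robot as it stands.
- The arm moves only by the shell command python3 -m creep 'ROWS'. ROWS is text: rows parted by semicolons, each of 7 numbers parted by spaces: the shift along the world's x, y, z in m, then the turn, a rotation vector about the world's x, y, z in rad, then the opening in per cent of the stroke, from 0 (shut) to 100 (fully open). A call has 1 to 8 rows; each row shifts and turns the commanded pose from where the row before left it; what a row does not reach is not made up. A row lasts 1/12 s, in which the tool goes at most 41.7 mm and 7.16 degrees, less where a joint would pass 70% of its speed; a pose out of reach is approached as far as the arm can. A call is refused whole if a number of a shift passes 0.0417 or a number of a turn 0.125, either way. A call with a gripper value outside its range is refused whole. The fingers move at their own pace and stop on an object; the grip force is fixed at half the most. Time passes only in rows, so rows that do not move let the fingers close. It gives the time, the measured TCP pose, the force, the opening and the grip force at its end, in the units of the state.
- readout.get_obs(): the state, without advancing time (a new reading comes with each control period).
- viewer.capture(name): name is "scene" or "top" or "wrist"; returns the picture (480x640x3 uint8, red, green, blue); there is no depth.
- viewer.camera_info(name): a dict with "fx", "fy", "cx", "cy" (pixels), "origin" and "rotation" of the camera in the world. Camera axes: x right, y up, looking along -z (the intrinsics and any distortion apply to the point x, -y, -z); pixel columns grow to the right and rows downward; lengths in mm; the calibration is good to about 2 mm. A picture is of the moment at which its call begins: read the wrist's pose just before it. camera_info takes no time and is no camera call; for the wrist camera it gives the pose at the moment of the call.
- order.close_job(): hands the job in; it is judged then, once.
The state is a dict: "time": time; "joint_positions": joint angles; "dq": joint speeds; "tau": joint torques, N m; "tool_pos": TCP position; "tcp_rot": TCP orientation; "contact_force": force on the tool from outside, world axes, zero at the start; "moment": the same for the moment, N m; "grip_width": finger opening in mm; "finger_force": force on a finger pad.
Only numpy, scipy, OpenCV 4.12 (cv2) and the standard library are available. Lean on these libraries where they do the work, as an engineer would, in place of code of your own. Each camera call takes 0.05 s, during which the arm holds its last target. There are 200 camera calls.

## Working session

There is one attempt and no reset: what is moved stays moved. The work goes in short steps, Python scripts to look and compute and a shell command to move; the robot and the scene stay as the last step left them, time stands still between calls to the robot, and variables do not carry over. Pictures are saved under pics/ and viewed, at most 10 in all, crops included, and the job is handed in when it is done.

```bash
ls; mkdir -p pics
cat > h.py <<'E'
import numpy as np, cv2
from plant import readout, viewer, order, bot
def snap(n,f):
    i=viewer.camera_info(n); im=viewer.capture(n); cv2.imwrite(f'pics/{f}.png',im[:,:,::-1]); np.save(f'pics/{f}.npy',i,allow_pickle=True); return im,i
def load(f): return cv2.imread(f'pics/{f}.png'), np.load(f'pics/{f}.npy',allow_pickle=True).item()
def ray(i,u,v):
    d=np.array([(u-i['cx'])/i['fx'],-(v-i['cy'])/i['fy'],-1.]); d=np.array(i['rotation'])@d
    return np.array(i['origin'],float),d/np.linalg.norm(d)
def plane(i,u,v,z):
    o,d=ray(i,u,v); return o+d*(z-o[2])/d[2]
def proj(i,p):
    c=np.array(i['rotation']).T@(np.array(p,float)-i['origin']); return i['cx']+i['fx']*c[0]/-c[2], i['cy']-i['fy']*c[1]/-c[2]
def tri(*rs):
    A=np.zeros((3,3));b=np.zeros(3)
    for o,d in rs:
        P=np.eye(3)-np.outer(d,d);A+=P;b+=P@o
    p=np.linalg.solve(A,b); return p,[np.linalg.norm((np.eye(3)-np.outer(d,d))@(p-o)) for o,d in rs]
E
python3 - <<'E'
from h import *
for n in ('scene','top','wrist'):
    im,i=snap(n,n+'0'); print(n,{k:np.round(v,3).tolist() if not isinstance(v,str) else v for k,v in i.items()})
print(readout.get_obs())
E
```

```text
pics
scene {'fx': 447.672, 'fy': 447.672, 'cx': 324.577, 'cy': 240.875, 'origin': [1120.336, 176.151, 537.836], 'rotation': [1.017, 0.008, 2.113]}
top {'fx': 519.141, 'fy': 519.141, 'cx': 317.215, 'cy': 229.374, 'origin': [395.342, -183.017, 926.848], 'rotation': [0.116, -0.008, -1.559]}
wrist {'fx': 404.237, 'fy': 404.237, 'cx': 318.92, 'cy': 236.6, 'origin': [51.44, 527.043, 385.189], 'rotation': [-0.294, 0.001, 1.325]}
{'time': 0.15, 'joint_positions': array([ 1.17898567e+00,  3.42584277e-01,  1.52474606e+00, -1.01851495e-05,
        1.27538411e+00, -1.46003811e-01]), 'dq': array([ 7.79390144e-06, -1.83304579e-03, -2.01612471e-03, -4.17011042e-04,
        1.89049128e-03,  9.39766103e-06]), 'tau': array([ 1.52057284e-03, -4.31473553e+01, -2.44355267e+01,  7.16856192e-02,
        5.36477566e-02, -1.04733087e-04]), 'tool_pos': array([127.65694324, 509.03280205, 291.71134305]), 'tcp_rot': array([-3.14048139e+00, -1.53566793e-04,  2.89578869e+00]), 'contact_force': array([0.62912645, 0.3400453 , 0.75897808]), 'moment': array([ 0.01893147,  0.01937869, -0.05355558]), 'finger_force': 0.0, 'grip_width': 91.86229981641348}
```

View pictures.

```bash
sed -i "s/^def ray/from scipy.spatial.transform import Rotation as Ro\ndef RM(i): return Ro.from_euler('xyz',i['rotation']).as_matrix()\ndef ray/; s/np.array(i\['rotation'\])/RM(i)/g" h.py; cat h.py | head -12; python3 -c "
from h import *
print([k for k in viewer.camera_info('top')])"
```

```text
import numpy as np, cv2
from plant import readout, viewer, order, bot
def snap(n,f):
    i=viewer.camera_info(n); im=viewer.capture(n); cv2.imwrite(f'pics/{f}.png',im[:,:,::-1]); np.save(f'pics/{f}.npy',i,allow_pickle=True); return im,i
def load(f): return cv2.imread(f'pics/{f}.png'), np.load(f'pics/{f}.npy',allow_pickle=True).item()
from scipy.spatial.transform import Rotation as Ro
def RM(i): return Ro.from_euler('xyz',i['rotation']).as_matrix()
def ray(i,u,v):
    d=np.array([(u-i['cx'])/i['fx'],-(v-i['cy'])/i['fy'],-1.]); d=RM(i)@d
    return np.array(i['origin'],float),d/np.linalg.norm(d)
def plane(i,u,v,z):
    o,d=ray(i,u,v); return o+d*(z-o[2])/d[2]
['fx', 'fy', 'cx', 'cy', 'origin', 'rotation']
```

View pics/scene0.png

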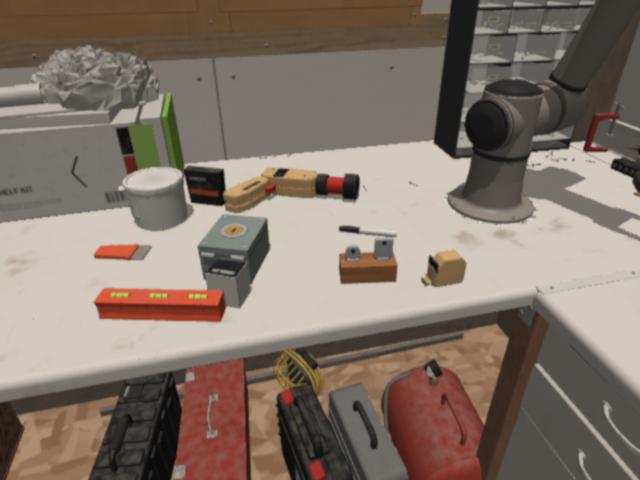

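View pics/top0.png

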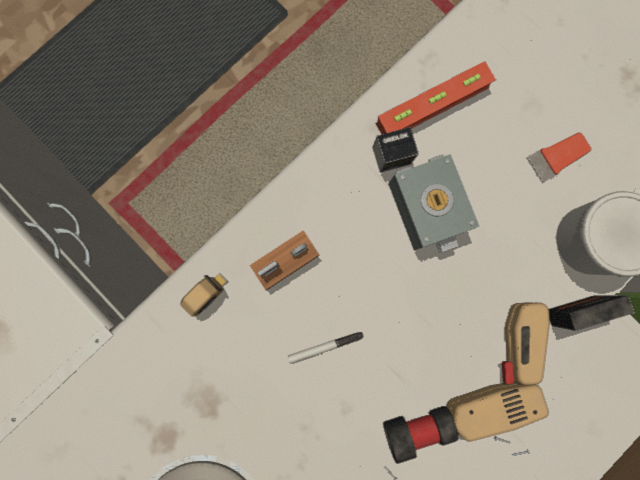

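The scene picture shows the square bow at (384,248) and the round one at (352,252) in the stand. The top picture has the square key at about (269,269), the round key at (300,251), and the lock at (437,200).

Run:
```python
from h import *
_,t=load('top0');_,s=load('scene0')
for n,a,b in (('sq',(269,269),(384,240)),('rd',(300,251),(352,249)),('lock',(437,200),(234,231))):
    print(n,tri(ray(t,*a),ray(s,*b)))
    print(plane(t,*a,83))
for uv in ((251,266),(304,233),(319,257),(267,290)): print('stand',plane(t,*uv,40))
for uv in ((390,177),(450,153),(479,220),(417,250)): print('box',plane(t,*uv,80))
for uv in ((203,295),(397,150),(326,347)): print('other',plane(t,*uv,50))
w=viewer.camera_info('wrist');o=readout.get_obs()
R=Ro.from_euler('xyz',o['tcp_rot']).as_matrix()
print('cam in tool',R.T@(np.array(w['origin'])-o['tool_pos']), (R.T@RM(w)).round(3))
```

```text
sq (array([ 427.89222727, -110.63717243,   80.76606823]), [np.float64(0.17520152701351058), np.float64(0.17520152701350017)])
[ 427.8785685  -110.98772925   83.        ]
rd (array([ 459.98272341, -161.50476032,   61.12474367]), [np.float64(1.46144342597951), np.float64(1.46144342597946)])
[ 457.70536533 -160.77761798   83.        ]
lock (array([ 546.09934872, -387.44596655,   78.53128222]), [np.float64(0.9998423950378484), np.float64(0.9998423950378696)])
[ 544.71171907 -385.51770207   83.        ]
stand [434.28017702 -76.55241732  40.        ]
stand [ 491.94597994 -166.04469126   40.        ]
stand [ 450.99605495 -192.26779775   40.        ]
stand [ 393.97244803 -104.71259235   40.        ]
box [ 583.0350266  -308.50631859   80.        ]
box [ 625.2841337  -409.26409358   80.        ]
box [ 512.67753582 -455.13480937   80.        ]
box [ 461.84928997 -352.16440879   80.        ]
other [384.46733955   1.20803498  50.        ]
other [ 637.52343241 -325.32946756   50.        ]
other [ 301.30023021 -205.39624633   50.        ]
cam in tool [ 78.31915801  -1.15370536 -93.55539121] [[ 0.     0.957  0.29 ]
 [ 1.    -0.    -0.001]
 [-0.001  0.29  -0.957]]
```

```bash
python3 -m creep '.028 -.027 0 0 0 -.1 60; .028 -.027 0 0 0 -.1 60; .028 -.027 0 0 0 -.1 60; .028 -.027 0 0 0 -.1 60; .028 -.027 0 0 0 -.1 60; .028 -.027 0 0 0 -.1 60; .028 -.027 0 0 0 -.1 60; .028 -.027 0 0 0 -.05 60'; python3 -m creep '.028 -.027 0 0 0 0 60;.028 -.027 0 0 0 0 60; 0 -.04 0 0 0 0 60; 0 -.04 0 0 0 0 60; 0 -.04 0 0 0 0 60; 0 -.04 0 0 0 0 60; 0 -.04 0 0 0 0 60; 0 -.04 0 0 0 0 60'; python3 -m creep '0.01 -.04 0 0 0 0 60;0.01 -.04 0 0 0 0 60; 0 -.035 -.02 0 0 0 60; 0 0 0 0 0 0 60; 0 0 0 0 0 0 60;0 0 0 0 0 0 60'
python3 -c "
from h import *
im,i=snap('wrist','w1');print(i,readout.get_obs()['tool_pos'],readout.get_obs()['tcp_rot'])"
```

```text
time: 0.82
tool_pos: [352.6, 291.6, 292.2]
tcp_rot: [-3.142, -0.0, 2.141]
contact_force: [-0.1, 0.5, -0.3]
grip_width: 55.1
finger_force: 0.0
time: 1.48
tool_pos: [407.2, -2.5, 292.2]
tcp_rot: [3.141, -0.0, 2.146]
contact_force: [1.9, -0.3, 0.1]
grip_width: 55.0
finger_force: 0.0
time: 1.98
tool_pos: [427.5, -115.4, 272.1]
tcp_rot: [-3.142, -0.001, 2.145]
contact_force: [-0.4, 0.2, 0.5]
grip_width: 55.0
finger_force: 0.0
{'fx': 404.2368635778568, 'fy': 404.2368635778568, 'cx': 318.92039517628893, 'cy': 236.60038446376052, 'origin': array([384.92865186, -50.62506202, 365.75149289]), 'rotation': array([-2.92780752e-01,  2.25673812e-04,  5.74605610e-01])} [ 427.68855322 -114.92376089  272.4704064 ] [ 3.14125907e+00 -2.68790953e-04  2.14640822e+00]
```

View pics/w1.png

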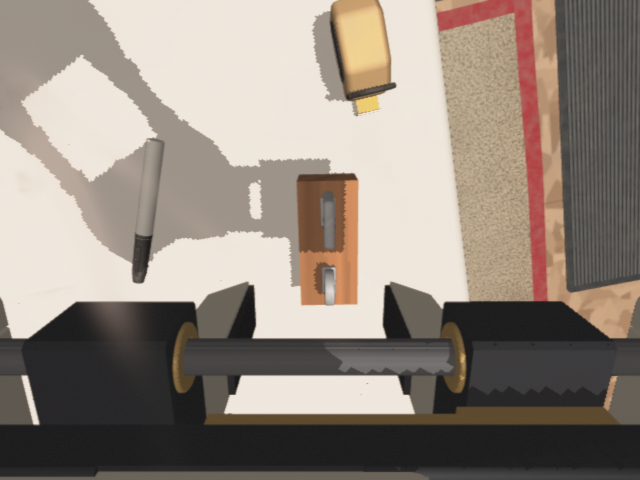

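w1 shows the stand at columns 300–358, rows 176–304. The square bow is at about (329,220) and the round bow at (329,283), with the stand almost aligned with the tool. Next I'll take a second view from more directly above.

```bash
python3 -m creep '.02 -.031 -.02 0 0 0 60;.02 -.031 -.02 0 0 0 60;0 0 -.02 0 0 0 60;0 0 0 0 0 0 60;0 0 0 0 0 0 60;0 0 0 0 0 0 60'
python3 -c "
from h import *
im,i=snap('wrist','w2');print(i['origin'],proj(i,(428,-111,87)))
a,_=load('w1')
c1=cv2.resize(a[165:315,270:390],None,fx=4,fy=4,interpolation=cv2.INTER_CUBIC)[:600,:400]
b=im[:,:,::-1]
u,v=map(int,proj(i,(444,-136,60)));print(u-50,v-75)
v0=max(v-75,0);c2=cv2.resize(b[v0:v0+150,u-50:u+50],None,fx=4,fy=4,interpolation=cv2.INTER_CUBIC)
cv2.imwrite('pics/c12.png',np.hstack([c1,c2]))"
```

```text
time: 2.53
tool_pos: [467.7, -176.0, 213.8]
tcp_rot: [3.141, 0.001, 2.148]
contact_force: [0.2, -0.4, -0.1]
grip_width: 55.1
finger_force: 0.0
[ 424.76077126 -111.20233027  307.29364279] (np.float64(324.07148334543194), np.float64(117.10050537094766))
272 92
```

View pics/c12.png

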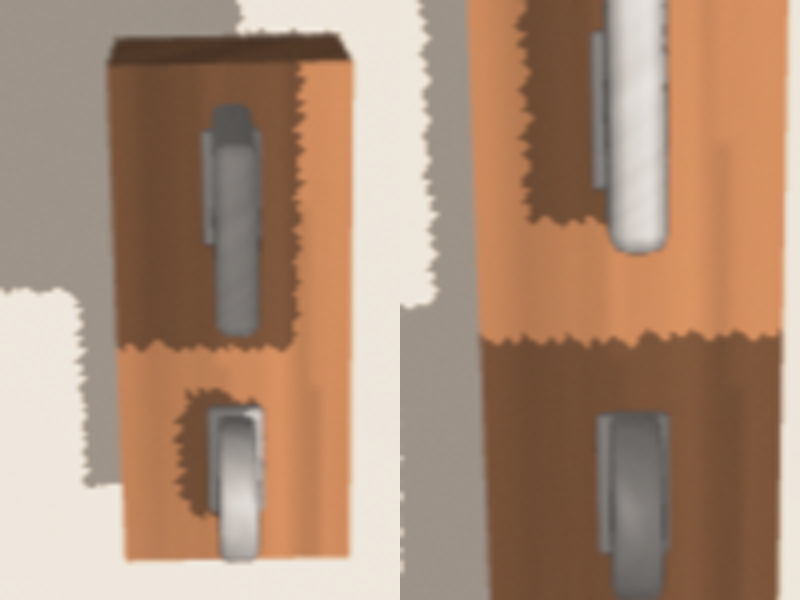

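The crop shows the square bow's top face in w1 at column 329.5, rows 202–249. In w2 it is at column 331.4 with its far end at row 155 and its near end above the crop.

Run:
```python
from h import *
a,i1=load('w1');b,i2=load('w2')
g=cv2.cvtColor(b,cv2.COLOR_BGR2GRAY); print(g[55:160:1,331].tolist())
for r in (85,100,120,140,150): print(r,g[r,315:345].tolist())
p,e=tri(ray(i1,329.5,248.7),ray(i2,331.4,155));print('far top',p,e)
# stand top edges directions: fit orange mask in w2 at z=40
for i,l in ((i1,[(298,181),(358,181),(301.5,305),(357.5,303.5)]),):
    P=[plane(i,*q,40) for q in l];print(np.round(P,1)); 
    print('dir',np.degrees(np.arctan2(*(P[2]-P[0])[1::-1])),np.degrees(np.arctan2(*(P[3]-P[1])[1::-1])),'centre',np.mean(P,0))
```

```text
[231, 231, 231, 231, 231, 231, 231, 231, 231, 231, 231, 231, 231, 231, 231, 231, 231, 231, 231, 231, 231, 229, 190, 161, 156, 155, 156, 155, 152, 128, 163, 185, 203, 216, 222, 222, 223, 223, 222, 222, 222, 220, 219, 218, 218, 219, 220, 220, 218, 217, 216, 215, 214, 214, 214, 216, 217, 219, 220, 222, 222, 221, 220, 219, 218, 218, 217, 216, 215, 216, 217, 217, 216, 216, 216, 216, 217, 216, 214, 211, 212, 213, 215, 216, 216, 216, 215, 213, 213, 214, 216, 216, 214, 214, 214, 214, 207, 189, 171, 152, 126, 149, 155, 154, 155]
85 [142, 141, 144, 148, 151, 154, 156, 157, 157, 149, 138, 138, 147, 156, 159, 161, 163, 165, 166, 159, 147, 137, 146, 156, 158, 159, 159, 159, 159, 160]
100 [87, 85, 88, 89, 93, 108, 118, 109, 106, 134, 161, 180, 196, 208, 215, 217, 219, 222, 223, 221, 212, 194, 157, 132, 147, 159, 161, 161, 161, 161]
120 [88, 86, 87, 87, 92, 111, 126, 116, 95, 123, 157, 176, 194, 207, 214, 215, 218, 219, 221, 219, 211, 195, 176, 144, 145, 158, 161, 161, 162, 161]
140 [86, 87, 85, 86, 86, 85, 84, 85, 87, 109, 141, 166, 183, 200, 209, 213, 216, 218, 220, 219, 212, 197, 180, 151, 147, 160, 160, 161, 162, 163]
150 [144, 143, 143, 141, 143, 143, 145, 145, 136, 127, 144, 165, 180, 194, 203, 209, 214, 218, 221, 221, 214, 197, 179, 152, 149, 159, 161, 161, 162, 162]
far top [ 442.21854422 -125.19866982   85.4271207 ] [np.float64(0.11062841340874169), np.float64(0.11062841340867706)]
[[ 398.5 -102.9   40. ]
 [ 439.2  -76.5   40. ]
 [ 459.7 -194.7   40. ]
 [ 500.6 -166.5   40. ]]
dir -56.32076878998676 -55.71233982323671 centre [ 449.51114468 -135.14087543   40.        ]
```

Run:
```python
from h import *
_,i1=load('w1');_,i2=load('w2')
n,e=tri(ray(i1,329.5,201.5),ray(i2,330.9,85));print('near',n,e)
for i,N,F in((i1,(329.5,201.5),(329.5,248.7)),(i2,(330.9,85),(331.4,155))):
    a=plane(i,*N,86);b=plane(i,*F,86);print(a,b,(a+b)/2,np.linalg.norm(a-b),np.degrees(np.arctan2(*(a-b)[1::-1])))
# from stand model: slot 30 along
c=np.array([449.5,-135.1]);t=np.radians(124);print('stand pred',c+30*np.array([np.cos(t),np.sin(t)]))
print(readout.get_obs()['tool_pos'])
```

```text
near [422.54961866 -95.75460312  86.82861863] [np.float64(0.3155832902584419), np.float64(0.31558329025844806)]
[422.92930305 -95.7198989   86.        ] [ 442.1957978  -124.98878357   86.        ] [ 432.56255043 -110.35434123   86.        ] 35.04091081022107 123.3552546631757
[422.27447167 -95.86747874  86.        ] [ 442.0796424  -125.22071736   86.        ] [ 432.17705703 -110.54409805   86.        ] 35.409848982559836 124.00826502099699
stand pred [ 432.7242129  -110.22887282]
[ 467.80861253 -176.23834375  214.1615088 ]
```

Both views agree: the square bow is centred at (432.4,-110.4), its top is at about 87 mm, and its yaw is 124°. Next I move over it, descend and grip.

```bash
python3 -m creep '-.0176 .033 0 0 0 .017 60;-.0177 .0328 0 0 0 0 60;0 0 -.03 0 0 0 60;0 0 -.03 0 0 0 60;0 0 -.02 0 0 0 60;0 0 -.012 0 0 0 60;0 0 0 0 0 0 60;0 0 0 0 0 0 60'; python3 -c "
from h import *
im,i=snap('wrist','w3')
cv2.imwrite('pics/c3.png',cv2.resize(im[150:450,150:500,::-1],None,fx=2,fy=2))
print(readout.get_obs())"
```

```text
time: 3.25
tool_pos: [432.5, -111.1, 121.5]
tcp_rot: [3.141, 0.001, 2.164]
contact_force: [0.3, 0.5, 1.4]
grip_width: 55.0
finger_force: 0.0
{'time': 3.3, 'joint_positions': array([-4.23753901e-01,  4.33609206e-01,  1.95033842e+00,  1.63891056e-04,
        7.55227592e-01, -1.01662080e+00]), 'dq': array([-0.00461489, -0.00656023, -0.00533632,  0.00107992, -0.00443995,
       -0.00089061]), 'tau': array([ 5.80379460e-02, -3.83582211e+01, -1.53005022e+01,  9.81884776e-03,
        9.57416603e-02,  1.54310641e-03]), 'tool_pos': array([ 432.85135134, -111.40749213,  121.95536123]), 'tcp_rot': array([3.14022473e+00, 1.99634958e-03, 2.16354266e+00]), 'contact_force': array([-0.61577219, -0.09847444,  0.31771868]), 'moment': array([-0.02187416,  0.05921714, -0.07193956]), 'finger_force': 0.0, 'grip_width': 55.34949251748363}
```

View pics/c3.png

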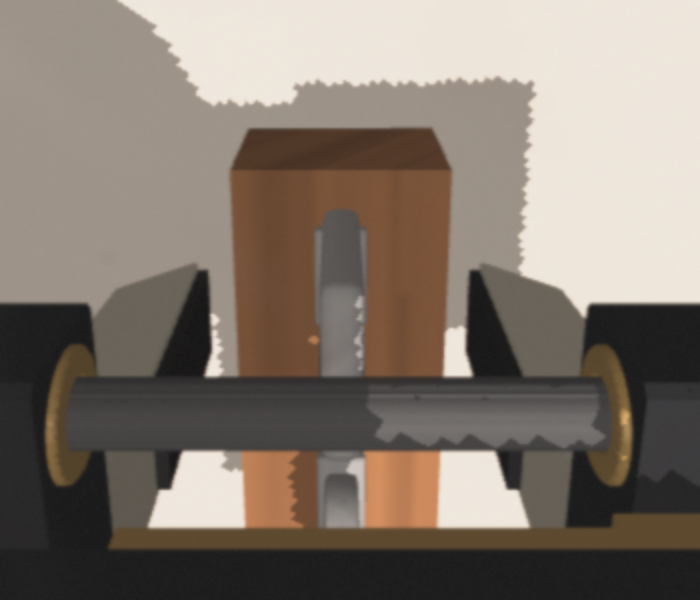

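The key (crop column 341) sits midway between the fingers (203 and 475). I'll descend 9 mm and close.

```bash
python3 -m creep '0 .0008 -.0085 0 0 0 60;0 0 0 0 0 0 60;0 0 0 0 0 0 0;0 0 0 0 0 0 0;0 0 0 0 0 0 0;0 0 0 0 0 0 0;0 0 0 0 0 0 0;0 0 0 0 0 0 0';python3 -m creep '0 0 0 0 0 0 0;0 0 0 0 0 0 0;0 0 0 0 0 0 0'
```

```text
time: 3.97
tool_pos: [432.2, -110.8, 112.1]
tcp_rot: [3.141, 0.0, 2.163]
contact_force: [-1.0, 0.3, -0.8]
grip_width: 19.5
finger_force: 0.0
time: 4.22
tool_pos: [432.1, -110.7, 112.0]
tcp_rot: [3.142, -0.0, 2.163]
contact_force: [-0.4, 0.8, -0.3]
grip_width: 7.8
finger_force: 30.0
```

```bash
python3 -m creep '0 0 .01 0 0 0 0;0 0 .015 0 0 0 0;0 0 .02 0 0 0 0;0 0 .035 0 0 0 0;0 0 .035 0 0 0 0;0 0 .035 0 0 0 0;0 0 0 0 0 .11 0;0 0 0 0 0 .11 0'; python3 -m creep '.0213 -.032 0 0 0 .11 0;.0213 -.032 0 0 0 .11 0;.0213 -.032 0 0 0 .11 0;.0213 -.032 0 0 0 .11 0;.0213 -.032 0 0 0 .11 0;.0213 -.032 0 0 0 .11 0;.0213 -.032 0 0 0 .11 0;.0213 -.032 0 0 0 .11 0';python3 -m creep '0 0 0 0 0 .11 0;0 0 0 0 0 .117 0;0 0 0 0 0 0 0;0 0 0 0 0 0 0;0 0 0 0 0 0 0';python3 -c "
from h import *
im,i=snap('wrist','w4');print(proj(i,(546,-386,83)))"
```

```text
time: 4.88
tool_pos: [432.9, -111.0, 264.3]
tcp_rot: [3.14, 0.005, 2.388]
contact_force: [-0.8, 0.0, -0.8]
grip_width: 8.0
finger_force: 30.0
time: 5.55
tool_pos: [603.1, -368.2, 261.6]
tcp_rot: [3.141, -0.0, -3.015]
contact_force: [0.6, -0.7, -0.3]
grip_width: 8.1
finger_force: 30.0
time: 5.97
tool_pos: [602.5, -366.3, 262.2]
tcp_rot: [3.141, -0.0, -2.796]
contact_force: [-0.4, -0.0, -0.1]
grip_width: 7.9
finger_force: 30.0
(np.float64(321.1589293658641), np.float64(144.50796572837748))
```

View pics/w4.png

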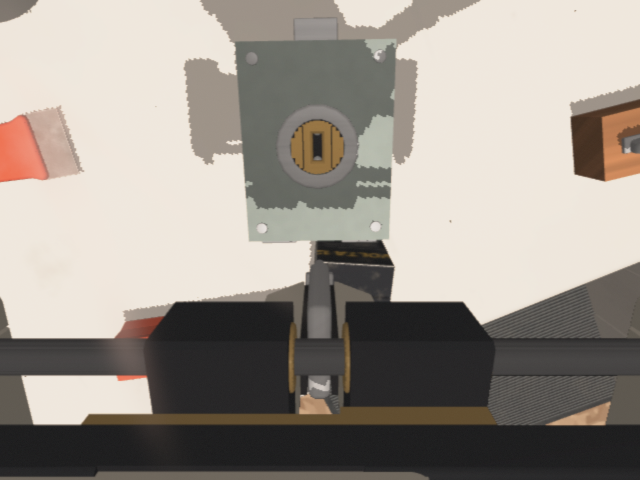

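w4 shows the lock at (317.5,146) with its slot vertical in the picture, the bolt at (315,28), and the held key's tip near (319,264). I'll take a second view closer in.

```bash
python3 -m creep '-.038 -.014 -.02 0 0 0 0;0 0 -.02 0 0 0 0;0 0 0 0 0 0 0;0 0 0 0 0 0 0;0 0 0 0 0 0 0;0 0 0 0 0 0 0';python3 -c "
from h import *
im,i=snap('wrist','w5');u,v=map(int,proj(i,(546,-386,83)));print(u,v)
a,j=load('w4')
c1=cv2.resize(a[86:286,267:367],None,fx=3,fy=3,interpolation=cv2.INTER_CUBIC)
v0=v-70;print('crop2',u-60,v0);c2=cv2.resize(im[v0:v0+200,u-60:u+60,::-1],None,fx=3,fy=3,interpolation=cv2.INTER_CUBIC)
cv2.imwrite('pics/c45.png',np.hstack([c1,c2]))"
```

```text
time: 6.52
tool_pos: [568.7, -379.6, 225.4]
tcp_rot: [-3.139, 0.002, -2.793]
contact_force: [0.3, 0.4, -0.5]
grip_width: 8.0
finger_force: 30.0
324 210
crop2 264 140
```

View pics/c45.png

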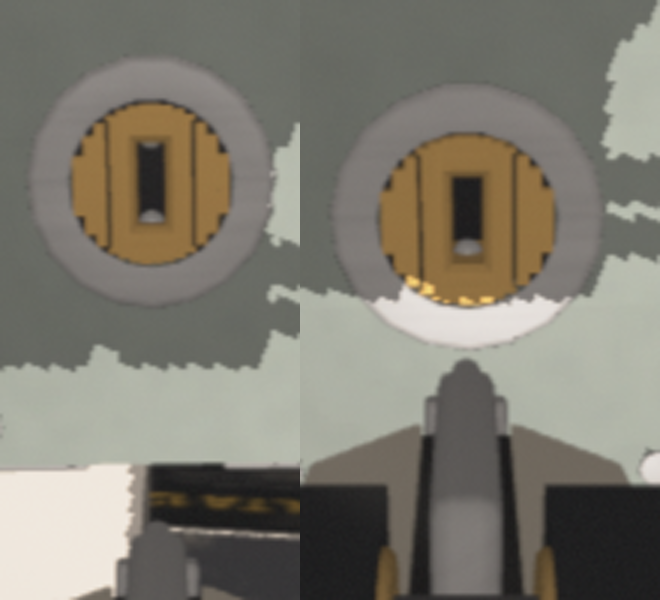

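The crop shows the keyhole at w4 pixel (317,146.4) and w5 pixel (319.5,212.2). The held key's tip is near (319,260.5) in w5. Next I triangulate these and find the slot angle.

Run:
```python
from h import *
_,i1=load('w4');_,i2=load('w5');_,t=load('top0')
r=[ray(i1,317.0,146.4),ray(i2,319.5,212.2)]
print(tri(*r)); 
for i,uv in((i1,(317,146.4)),(i2,(319.5,212.2)),(t,(437.5,200))): print(plane(i,*uv,83))
f=lambda i,a,b,z:(lambda p,q:np.degrees(np.arctan2(*(p-q)[1::-1])))(plane(i,*a,z),plane(i,*b,z))
X2=lambda u,v:(264+(u-300)/3-.33,140+v/3-.33)
print('brass',f(i2,X2(418,153),X2(421,290),83),f(i2,X2(514,153),X2(513,288),83))
print('box',f(i1,(235.5,41),(249.5,241),80),f(i1,(396,39),(389.5,240),80))
o=readout.get_obs();R=Ro.from_euler('xyz',o['tcp_rot']).as_matrix();print(o['tool_pos'],o['tcp_rot'])
for z in (0,2):
  p=plane(i2,319,260.5,o['tool_pos'][2]-107+z);print('tip tool frame',R.T@(p-o['tool_pos']))
for x in ((235.5,41),(396,39),(249.5,241),(389.5,240)): print(plane(i1,*x,80))
```

```text
(array([ 548.13773409, -388.12721429,   82.06141719]), [np.float64(0.022015812143168854), np.float64(0.022015812143097818)])
[ 548.07829716 -388.16851235   83.        ]
[ 547.91748872 -388.18363965   83.        ]
[ 544.72220526 -386.34428937   83.        ]
brass -159.41979732156184 -159.75687280809888
box -159.23211727017178 -159.06656468640062
[ 568.57897687 -379.5520477   225.20735351] [-3.13918990e+00  1.60530473e-03 -2.79284902e+00]
tip tool frame [  4.80092017  -1.0321922  106.99521987]
tip tool frame [  5.54004489  -1.0340745  104.99402952]
[ 505.09812192 -457.3852277    80.        ]
[ 470.24854836 -363.97287677   80.        ]
[ 626.9533872  -411.17490064   80.        ]
[ 592.38401682 -317.25219248   80.        ]
```

```bash
python3 -m creep '-.0208 -.0077 -.01 0 0 .012 0;0 0 -.0165 0 0 0 0;0 0 0 0 0 0 0;0 0 0 0 0 0 0;0 0 0 0 0 0 0;0 0 0 0 0 0 0';python3 -c "
from h import *
im,i=snap('wrist','w6');u,v=map(int,proj(i,(548,-387.5,83)));print(u,v)
o=readout.get_obs();print(o['tool_pos'],o['tcp_rot'])
v0=v-60;print('crop',u-60,v0);cv2.imwrite('pics/c6.png',cv2.resize(im[v0:v0+120,u-60:u+60,::-1],None,fx=5,fy=5,interpolation=cv2.INTER_CUBIC))"
```

```text
time: 7.07
tool_pos: [547.6, -387.4, 198.4]
tcp_rot: [-3.14, 0.001, -2.781]
contact_force: [0.9, 0.1, -1.3]
grip_width: 7.6
finger_force: 30.0
320 264
[ 547.5040535  -387.38271687  198.2514933 ] [-3.13985858e+00  1.08080178e-03 -2.78089031e+00]
crop 260 204
```

View pics/c6.png

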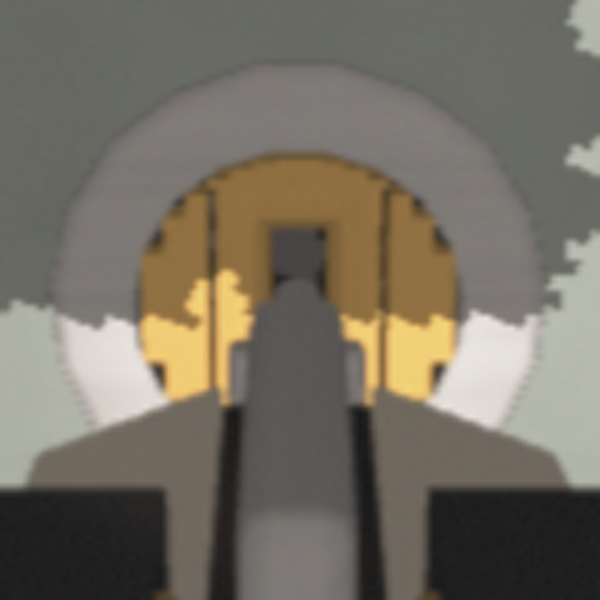

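w6 shows the key tip (crop column 298) in line with the slot centre (crop column 299). I'll lower it into the mouth gently.

```bash
python3 -m creep '0 0 -.005 0 0 0 0;0 0 -.003 0 0 0 0;0 0 -.003 0 0 0 0;0 0 -.003 0 0 0 0;0 0 0 0 0 0 0;0 0 0 0 0 0 0'; python3 -m creep '0 0 -.002 0 0 0 0;0 0 -.002 0 0 0 0;0 0 -.002 0 0 0 0;0 0 0 0 0 0 0;0 0 0 0 0 0 0'
```

```text
time: 7.62
tool_pos: [546.6, -387.3, 182.8]
tcp_rot: [3.141, -0.0, -2.781]
contact_force: [-0.6, -0.5, -0.3]
grip_width: 8.0
finger_force: 30.0
time: 8.03
tool_pos: [547.9, -387.1, 176.9]
tcp_rot: [-3.14, 0.003, -2.781]
contact_force: [6.3, 0.6, -2.0]
grip_width: 7.9
finger_force: 30.0
```

```bash
python3 -m creep '.0005 .0002 -.001 0 0 .05 0;0 0 -.001 0 0 -.05 0;0 0 -.001 0 0 -.05 0;0 0 -.001 0 0 .05 0;0 0 -.001 0 0 .05 0;0 0 -.001 0 0 -.05 0;0 0 0 0 0 -.05 0;0 0 0 0 0 .05 0'; python3 -c "
from h import *
for k in ('contact_force','moment','tool_pos'): print(readout.get_obs()[k].round(2))"
```

```text
time: 8.7
tool_pos: [548.2, -386.9, 171.3]
tcp_rot: [-3.141, 0.002, -2.784]
contact_force: [4.6, 1.5, 1.3]
grip_width: 7.7
finger_force: 30.0
[4.58 1.47 1.33]
[ 0.45 -0.9   0.01]
[ 548.18 -386.94  171.3 ]
```

```bash
python3 -m creep '.0008 .0003 0 0 0 0 0;0 0 -.001 0 0 .05 0;0 0 -.001 0 0 -.05 0;0 0 -.001 0 0 -.05 0;0 0 -.001 0 0 .05 0;0 0 -.001 0 0 .05 0;0 0 -.001 0 0 -.05 0;0 0 0 0 0 -.05 0'; python3 -c "
from h import *
for k in ('contact_force','moment','tool_pos'): print(readout.get_obs()[k].round(2))
snap('top','t1');im,i=snap('scene','s1')"
```

```text
time: 9.37
tool_pos: [548.5, -386.9, 165.2]
tcp_rot: [-3.14, 0.001, -2.834]
contact_force: [3.8, -0.1, -0.2]
grip_width: 8.0
finger_force: 30.0
[ 3.76 -0.07 -0.21]
[-0.02 -0.76  0.06]
[ 548.5  -386.95  165.24]
```

```bash
python3 -m creep '.0005 0 -.001 0 0 .05 0;0 0 -.001 0 0 .05 0;0 0 -.001 0 0 -.05 0;0 0 -.001 0 0 -.05 0;0 0 -.001 0 0 .05 0;0 0 -.001 0 0 .05 0;0 0 -.001 0 0 -.05 0;0 0 0 0 0 -.05 0'; python3 -c "
from h import *
for k in ('contact_force','moment','tool_pos'): print(readout.get_obs()[k].round(2))"; python3 -m creep '0 0 -.001 0 0 .05 0;0 0 -.001 0 0 .05 0;0 0 -.001 0 0 -.05 0;0 0 -.001 0 0 -.05 0;0 0 0 0 0 .05 0;0 0 0 0 0 0 0';  python3 -c "
from h import *
for k in ('contact_force','moment','tool_pos'): print(readout.get_obs()[k].round(2))"
```

```text
time: 10.13
tool_pos: [549.3, -387.2, 159.7]
tcp_rot: [-3.139, 0.002, -2.832]
contact_force: [4.1, 0.6, 6.0]
grip_width: 7.9
finger_force: 30.0
[4.13 0.64 5.99]
[ 0.21 -0.83  0.03]
[ 549.31 -387.24  159.7 ]
time: 10.63
tool_pos: [549.1, -387.1, 155.0]
tcp_rot: [-3.14, 0.001, -2.779]
contact_force: [4.3, 0.5, 3.8]
grip_width: 7.9
finger_force: 30.0
[4.3  0.53 3.8 ]
[ 0.21 -0.82  0.04]
[ 549.12 -387.09  155.01]
```

```bash
python3 -m creep '0 0 -.001 0 0 .05 0;0 0 -.001 0 0 -.05 0;0 0 0 0 0 0 0';python3 -m creep '0 0 -.001 0 0 -.05 0;0 0 -.001 0 0 .05 0;0 0 0 0 0 0 0;0 0 0 0 0 0 0'; python3 -c "
from h import *
o=readout.get_obs()
for k in ('contact_force','moment','tool_pos'): print(o[k].round(2))
_,i=snap('wrist','w7');im,j=snap('scene','s2')
_,t=load('wrist0')
u,v=map(int,proj(j,(548,-387,95)));c=cv2.resize(im[v-50:v+50,u-50:u+50,::-1],None,fx=6,fy=6,interpolation=cv2.INTER_CUBIC)
cv2.imwrite('pics/c7.png',c);print(u,v)"
```

```text
time: 10.88
tool_pos: [549.2, -387.3, 154.9]
tcp_rot: [-3.138, 0.002, -2.784]
contact_force: [0.8, 2.0, 13.5]
grip_width: 8.4
finger_force: 30.0
time: 11.22
tool_pos: [549.2, -387.3, 154.8]
tcp_rot: [-3.137, 0.002, -2.781]
contact_force: [-1.4, 4.3, 23.4]
grip_width: 7.8
finger_force: 30.0
[-1.38  4.32 23.37]
[1.08 0.39 0.02]
[ 549.22 -387.25  154.76]
233 224
```

View pics/c7.png

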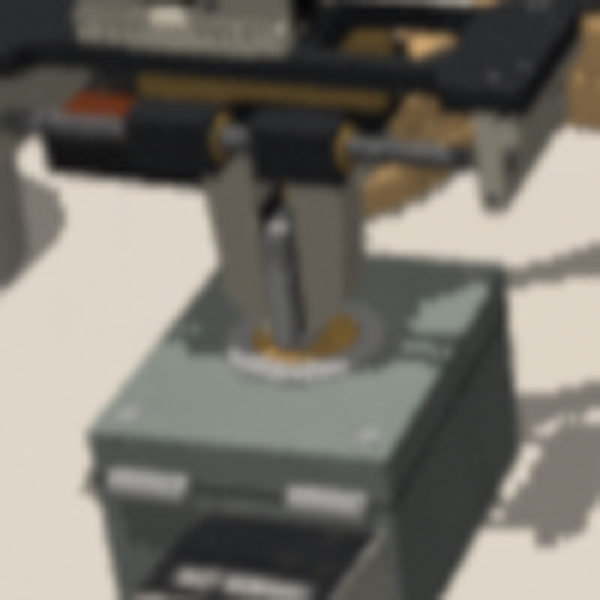

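The key met a hard stop at TCP z 155, which is the predicted home height, and the picture shows it seated and upright. I'll ease the push to about 10 N and turn clockwise.

```bash
python3 -m creep '0 0 .002 0 0 -.05 0;0 0 0 0 0 -.1 0;0 0 0 0 0 -.1 0;0 0 0 0 0 -.1 0;0 0 0 0 0 -.1 0;0 0 0 0 0 -.1 0;0 0 0 0 0 0 0'; python3 -c "
from h import *
o=readout.get_obs()
for k in ('contact_force','moment','tool_pos','tcp_rot'): print(o[k].round(3))"
```

```text
time: 11.9
tool_pos: [549.0, -387.7, 154.9]
tcp_rot: [-3.139, 0.003, 2.946]
contact_force: [1.6, 1.1, 14.3]
grip_width: 7.8
finger_force: 30.0
[ 1.606  1.133 14.25 ]
[ 0.223 -0.075  0.059]
[ 548.965 -387.686  154.905]
[-3.139e+00  3.000e-03  2.946e+00]
```

Turned 0.55 rad with 0.06 N m of moment, as expected. Continuing.

```bash
python3 -m creep '0 0 0 0 0 -.1 0;0 0 0 0 0 -.1 0;0 0 0 0 0 -.1 0;0 0 0 0 0 -.1 0;0 0 0 0 0 -.1 0;0 0 0 0 0 -.1 0;0 0 0 0 0 0 0'; python3 -c "
from h import *
o=readout.get_obs()
for k in ('contact_force','moment','tool_pos','tcp_rot'): print(o[k].round(3))";python3 -m creep '0 0 0 0 0 -.1 0;0 0 0 0 0 -.1 0;0 0 0 0 0 -.1 0;0 0 0 0 0 -.1 0;0 0 0 0 0 -.1 0;0 0 0 0 0 0 0;0 0 0 0 0 0 0'; python3 -c "
from h import *
o=readout.get_obs()
for k in ('contact_force','moment','tool_pos','tcp_rot','joint_positions'): print(o[k].round(3))"
```

```text
time: 12.48
tool_pos: [548.5, -387.8, 154.9]
tcp_rot: [-3.14, 0.003, 2.346]
contact_force: [-1.5, 1.2, 15.1]
grip_width: 8.2
finger_force: 30.0
[-1.504  1.219 15.102]
[0.056 0.284 0.1  ]
[ 548.521 -387.847  154.881]
[-3.140e+00  3.000e-03  2.346e+00]
time: 13.07
tool_pos: [548.7, -387.7, 154.9]
tcp_rot: [3.14, 0.003, 1.851]
contact_force: [0.3, 1.3, 13.7]
grip_width: 7.9
finger_force: 30.0
[ 0.253  1.26  13.724]
[0.225 0.126 0.049]
[ 548.675 -387.718  154.876]
[3.140e+00 3.000e-03 1.851e+00]
[-7.290e-01  7.280e-01  1.252e+00 -1.000e-03  1.159e+00 -1.009e+00]
```

```bash
cat > m.py <<'E'
from h import *
o=readout.get_obs()
for k in ('contact_force','moment','tool_pos','tcp_rot'): print(k,o[k].round(3))
E
for s in 1 2; do python3 -m creep '0 0 0 0 0 -.04 0;0 0 0 0 0 0 0;0 0 0 0 0 0 0' >/dev/null; python3 m.py; done
```

```text
contact_force [-0.695  0.972 15.395]
moment [0.151 0.183 0.091]
tool_pos [ 548.696 -387.683  154.891]
tcp_rot [3.140e+00 3.000e-03 1.812e+00]
contact_force [-0.75   1.322 14.989]
moment [0.073 0.236 0.13 ]
tool_pos [ 548.657 -387.693  154.874]
tcp_rot [3.140e+00 3.000e-03 1.772e+00]
```

```bash
for s in 1 2 ; do python3 -m creep '0 0 0 0 0 -.03 0;0 0 0 0 0 0 0;0 0 0 0 0 0 0' >/dev/null; python3 m.py; done; python3 -c "
from h import *
im,i=snap('wrist','w8')
cv2.imwrite('pics/w8c.png',im[:480,:,::-1])
_,j=snap('top','t2')"
```

```text
contact_force [-1.393  0.722 15.466]
moment [0.187 0.209 0.24 ]
tool_pos [ 548.627 -387.684  154.866]
tcp_rot [3.140e+00 3.000e-03 1.742e+00]
contact_force [-0.906  0.799 15.244]
moment [0.121 0.233 0.482]
tool_pos [ 548.594 -387.683  154.876]
tcp_rot [3.140e+00 3.000e-03 1.712e+00]
```

View pics/w8c.png

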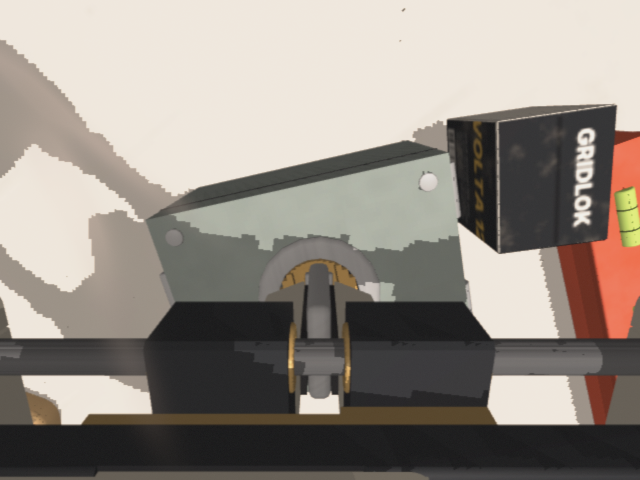

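The moment rose to 0.48 N m after a turn of about 1.76 rad, so the lock is on its stop (1.57 rad plus play). I'll ease off slightly, hold, check, then hand in.

```bash
python3 -m creep '0 0 .0005 0 0 .015 0;0 0 0 0 0 0 0;0 0 0 0 0 0 0;0 0 0 0 0 0 0;0 0 0 0 0 0 0;0 0 0 0 0 0 0'; python3 m.py
python3 - <<'E'
from h import *
a,i=load('top0');b,_=load('t2')
print(a[236:256:3,436:460:6].mean(2).round(), b[236:256:3,436:460:6].mean(2).round())
E
```

```text
time: 14.67
tool_pos: [548.6, -387.7, 154.9]
tcp_rot: [3.141, 0.003, 1.727]
contact_force: [-0.9, 1.0, 12.5]
grip_width: 8.0
finger_force: 30.0
contact_force [-0.855  0.952 12.515]
moment [0.009 0.138 0.306]
tool_pos [ 548.619 -387.669  154.899]
tcp_rot [3.141e+00 3.000e-03 1.727e+00]
[[129. 127. 129.  98.]
 [130. 124.  94.  94.]
 [102.  98. 111. 155.]
 [ 86. 148. 156. 159.]
 [111. 161. 163. 110.]
 [109. 123. 106. 175.]
 [109. 111. 110. 147.]] [[135. 135. 137. 136.]
 [137. 135. 136. 135.]
 [140. 137. 138. 134.]
 [137. 137. 131. 134.]
 [139. 135. 137. 135.]
 [136. 136. 133. 132.]
 [139. 135. 135. 135.]]
```

The holding moment is steady at 0.31 N m, against a lock torque of 0.115 N m. The key is home and firmly gripped.

```bash
python3 -c "
from plant import order
print(order.close_job())"
```

```text
the job is handed in; nothing more can be done
None
```

The square key is fully home in the strongbox lock, turned clockwise to its stop and still held there in the gripper, and the job is handed in at about 15 s; I judged the stop by the rise in turning moment, since the arm hid the bolt from the top camera.

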